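# Raise the lever of the arbor press

### The job

The bush is pressed in and the arbor press still has its lever down. With the fingertips under the bar of the lever, push it up gently and steadily past its balance point, so that the counterweight takes over and the lever stays up against its stop with the ram raised off the work. Do not grip the bar, throw it up or touch the counterweight or ram, leave the work on the press and the things around it undisturbed, and finish clear of everything.

Things in the scene. Friction and masses are not known exactly. Their poses are not given: they have to be found in the camera images.
- press: half-ton arbor press, grey enamelled cast iron, bolted down; base 250 x 115 mm, 255 mm high. Origin: on the bench under the middle of the frame. Its x axis runs level from its front (ram side, -x) to its column (+x), z is up; the lever turns beside it on its -y side, which faces the robot, its centre line 38 mm off the head, and points out past the front (-x)
- press_lever (a joint): lever angle, rad: 0 = down on its lower stop (bar slopes 0.70 below level, away from the hub); grows as the bar rises; 0.70 = level; balance point between 0.9 and 1.3; beyond it the counterweight carries the lever by itself to the upper stop at 1.83. Hinge: the press's y axis through lever_hub, damped (under 2 rad/s alone). Lifting at bar_point takes 4 to 5 N at first, then less
- lever_hub (a point): centre of the lever's hub, on the hinge axis, 210 mm above the bench; the hub is a steel cylinder 42 mm in diameter, 30 mm long
- lever_bar: the straight round steel bar of the lever, 16 mm in diameter, with a black ball at its end; the bar is free to reach from 30 to 225 mm from the hub axis. Origin at the hub centre, axes as the press's when the joint is 0
- bar_point (a point): point on the centre line of the bar, 170 mm from the hub axis: a good place to push from beneath (101 mm above the bench when the lever is down)
- lever_ball (a point): centre of the black ball, 38 mm in diameter, at the end of the bar, 245 mm from the hub axis
- counterweight: cast-iron cylinder, 60 mm in diameter and 42 mm long, on a 12 mm rod out of the hub, 94 mm from the hub axis, 120 degrees round from the bar: it stands above the hub while the lever is down and swings back over the column side as the lever rises. Not to be touched. Origin at the hub centre
- ram: square steel ram, 26 x 26 x 220 mm, upright through the press head. It rises 14 mm per rad of the lever. Origin at the centre of its foot; not to be touched
- insert: the work: square steel mould insert, 62 x 62 x 26 mm, with a brass bush 32 mm in diameter standing 16 mm proud, loose on the press table under the ram. Origin at the centre of its underside
- drift: stepped brass drift (round bar) standing on end, 32 mm in diameter, 95 mm high, loose, beyond the lever. Origin at the centre of its foot
- oil_can: blue spray can of oil with a white cap, 52 mm in diameter, 150 mm high, loose, out past the end of the lever. Origin at the centre of its foot
- stone_box: open grey plastic box, 120 x 85 x 45 mm, loose, on the far side of the press. Origin at the centre of its underside
Things that resemble listed ones, but are neither listed nor needed, are in the scene too. There is more than one size of the insert; the job needs the smaller. Several things look just like the oil_can: the one meant starts farthest to the robot's right.

How it is judged:
By the outcome, as a careful person would: the job done as asked, in the order asked, and still so for the second after the job is handed in, with the robot touching nothing.
It also fails if it takes over 48 s, if anything falls off the work surface, if the arm or the gripper's body presses on something with over 40 N, if the wrist force passes 120 N, or if a joint passes its speed limit or range.

### The arm

A 6-joint arm with a two-finger parallel gripper is mounted at the origin on the work surface. World frame = base frame: x ahead of the robot, y to its left, z up, the work surface at z = 0. Lengths are in mm, angles in rad, forces in N, time in s.
With the tool pointing down it reaches from about 225 to 725 mm from the base axis. Payload 3.1 kg.
Tool frame: the origin (TCP) lies between the finger pads; the fingertips stand 8 mm ahead of it and the grasp point (between the pads) lies 11 mm behind it (bot.tip_extent is the distance from the TCP to the fingertips, in mm); z points along the fingers, y is the line along which they close (so a half turn about z gives the same grasp; the last joint's range is limited). The gripper opens to 85 mm and grips with 20 to 120 N. Pads are 22 mm wide; open, the fingers measure 114 mm over their backs; the gripper's body (76 mm by 85 mm) begins 54 mm behind the grasp point. The pads swing forward as they close: fully open they stand 13 mm farther back than shut.
Start: joints at [1.177, 0.048, 0.099, 1.622, 0, 1.443], TCP at [137.915, 506.554, 202.912] pointing down, gripper open.
Joint ranges: [-2.91, 2.91], [-0.99, 1.94], [-1.21, 1.42], [-2.12, 2.29], [-1.49, 1.47], [-3.14, 3.14]. Speed limits (rad/s): [2.79, 2.79, 3.14, 3.14, 3.14, 3.14].

### API

Orientations are given as a rotation vector (axis times angle).
In Python, from cell import bot, vision gives the robot as it stands. The module is installed in compiled form; this text tells all that it offers.
- The arm moves only by the tool send_rows, never from a script. Its argument "commands" is a list of rows, each an object with "linear": the shift along the tool's x, y, z in m, a list of three; "roll": the turn about the tool's z in rad. A call has 1 to 5 rows; each row shifts and turns the commanded pose from where the row before left it, along the tool's axes as they then stand; what a row does not reach is not made up. A row lasts 1/10 s, in which the tool goes at most 50 mm and 8.59 degrees, less where a joint would pass 70% of its speed; a pose out of reach is approached as far as the arm can. A call is refused whole if a number of a shift passes 0.05 or a number of a turn 0.15, either way. A call with a gripper value outside its range is refused whole. "gripper" is the closure, from 0 (fully open) to 1 (shut), set as the call begins (left out, the last holds). The fingers move at their own pace and stop on an object; "grip_force" is the grip in N (left out, the last holds). Time passes only in rows, so rows that do not move let the fingers close. It gives the time, the measured TCP pose, the force, the opening and the grip force at its end, in the units of the state.
- bot.sense(): the state, without advancing time (a new reading comes with each control period).
- vision.capture(name): name is "scene" or "top"; returns the picture (384x512x3 uint8, blue, green, red); there is no depth.
- vision.camera_info(name): a dict with "intrinsics" (3x3 intrinsics, pixels), "R" (3x3) and "t" (3): a world point X has camera coordinates R X + t. Camera axes: x right, y down, z forward; pixel columns grow to the right and rows downward; lengths in mm; the calibration is good to about 2 mm. A picture is of the moment at which its call begins. camera_info takes no time and is no camera call.
- bot.finish_job(): hands the job in; it is judged then, once.
The state is a dict: "time_s": time; "joint_positions": joint angles; "qd": joint speeds; "joint_torque": joint torques, N m; "eef_pos": TCP position; "ee_rot": TCP orientation; "wrist_force": force on the tool from outside, world axes, zero at the start; "ft_torque": the same for the moment, N m; "width": opening from 0.0 (shut) to 1.0 (fully open); "gripper_force": force on a finger pad.
Only numpy, scipy, OpenCV 4.12 (cv2) and the standard library are available. Lean on these libraries where they do the work, as an engineer would, in place of code of your own. Each camera call takes 0.05 s, during which the arm holds its last target. There are 200 camera calls.

## Working session

There is one attempt and no reset: what is moved stays moved. The work goes in short steps, Python scripts to look and compute and a tool call to move; the robot and the scene stay as the last step left them, time stands still between calls to the robot, and variables do not carry over. Pictures are saved under pics/ and viewed, at most 10 in all, crops included, and the job is handed in when it is done.

Besides the shell and the picture viewer there is one more tool, called after "Request:" as name(argument=value, ...), one argument or row to a line, values as JSON. send_rows: Moves the arm, as the interface text tells. Its arguments: {"type":"object","properties":{"commands":{"type":"array","items":{"type":"object","properties":{"linear":{"type":"array","items":{"type":"number"}},"roll":{"type":"number"}}}},"gripper":{"type":"number"},"grip_force":{"type":"number"}},"required":["commands"]}

```bash
mkdir -p pics
python3 - <<'E'
from cell import bot, vision
import cv2, numpy as np
np.set_printoptions(precision=4,suppress=True)
for n in("scene","top"):
    cv2.imwrite(f"pics/{n}0.png",cv2.resize(vision.capture(n),(800,600),interpolation=cv2.INTER_CUBIC))
    c=vision.camera_info(n);R=np.array(c["R"]);print(n,c["intrinsics"],R,-R.T@np.array(c["t"]))
s=bot.sense();print(s)
E
```

```text
scene [[409.1054   0.     247.7003]
 [  0.     409.1054 191.1126]
 [  0.       0.       1.    ]] [[-0.1305  0.9915  0.0001]
 [ 0.7476  0.0985 -0.6568]
 [-0.6512 -0.0856 -0.7541]] [1145.6467  151.1793  762.7902]
top [[444.2058   0.     255.5335]
 [  0.     444.2058 193.9204]
 [  0.       0.       1.    ]] [[ 0.0102 -0.9996  0.0248]
 [-0.9983 -0.0116 -0.0564]
 [ 0.0567 -0.0242 -0.9981]] [ 517.8487   72.2505 1048.7616]
{'time_s': 0.1, 'joint_positions': array([1.1772, 0.0486, 0.0977, 1.622 , 0.    , 1.443 ]), 'qd': array([ 0.0004, -0.0016,  0.0029,  0.0009, -0.0004, -0.0011]), 'joint_torque': array([  0.0042, -33.9854,  32.0934,   0.0158,  -0.    ,   0.    ]), 'eef_pos': array([137.6694, 505.9798, 201.8401]), 'ee_rot': array([-0.4162, -3.1133,  0.0032]), 'wrist_force': array([0.6443, 0.5442, 0.2438]), 'ft_torque': array([-0.0101,  0.0075, -0.0189]), 'gripper_force': 0.0, 'width': 0.9981799596230423}
```

View pics/scene0.png

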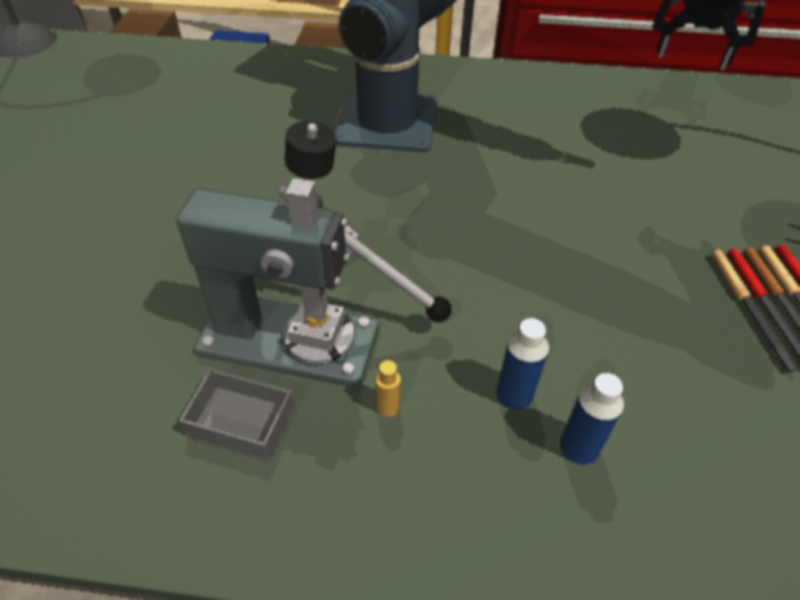

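View pics/top0.png

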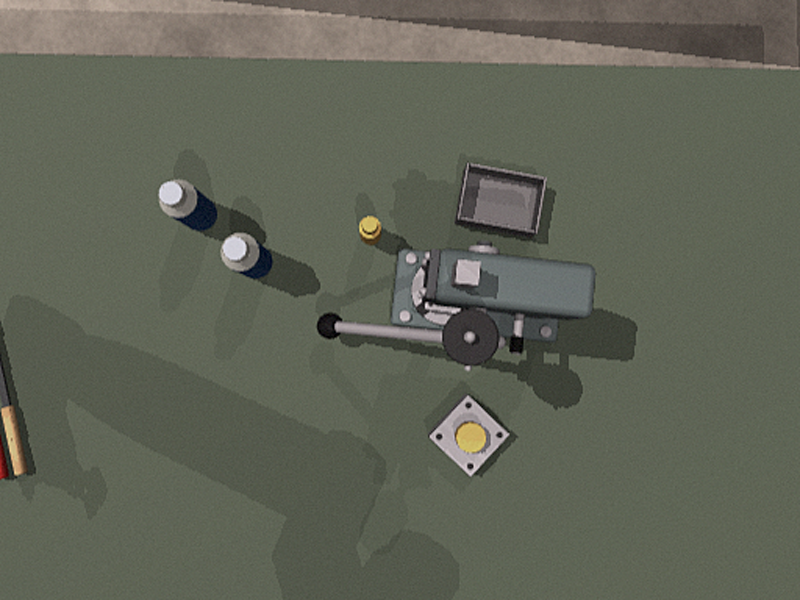

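The scene picture (taken from the far side) shows the ball at (438,309), the hub end of the bar near (350,238) and the counterweight at (310,150). It also shows the drift at (388,390), and cans at (522,365) and (593,420). The top picture shows the ball at (330,326), the counterweight at (470,337), the can caps at (173,194) and (237,249), and the drift at (370,228). A larger look-alike insert is at (470,436), on the robot's side of the press. Next I'll work out positions.

```bash
cat > h.py <<'E'
import numpy as np
from cell import bot, vision
np.set_printoptions(precision=1,suppress=True)
def ray(n,p):
    c=vision.camera_info(n);R=np.array(c["R"]);o=-R.T@np.array(c["t"])
    d=R.T@np.linalg.inv(c["intrinsics"])@np.array([p[0]*.64,p[1]*.64,1]);return o,d
def atz(n,p,z):
    o,d=ray(n,p);return o+d*(z-o[2])/d[2]
def tri(a,b):
    (o,d),(q,e)=ray("scene",a),ray("top",b)
    s,t=np.linalg.lstsq(np.c_[d,-e],q-o,rcond=None)[0];return (o+s*d+q+t*e)/2, np.linalg.norm(o+s*d-q-t*e)
E
python3 - <<'E'
from h import *
print("ball",tri((438,309),(330,326)), atz("top",(330,326),52))
print("cw",tri((310,150),(470,337)), atz("top",(470,337),324))
print("drift top",tri((388,369),(370,226)))
print("can caps",tri((533,328),(237,249)),tri((608,384),(173,194)))
print("decoy",atz("top",(470,436),30)); print("hub side",atz("top",(330,326),52))
for p in((397,250),(392,322),(557,340),(590,262)):print("base",atz("top",p,12))
print("head far end",atz("top",(594,268),255),atz("top",(592,317),255))
print("files",atz("top",(5,430),15))
from scipy.spatial.transform import Rotation as Q
print(Q.from_rotvec(bot.sense()["ee_rot"]).as_matrix()*10)
E
```

```text
ball (array([540.4, 146.8,  50.1]), np.float64(0.5843382900216093)) [540.3 147.   52. ]
cw (array([524.6, -23.2, 301.2]), np.float64(1.1976998980486713)) [524.2 -19.7 324. ]
drift top (array([679.8,  91. ,  86.1]), np.float64(0.30114631798824587))
can caps (array([637.1, 263.9, 145.6]), np.float64(3.1129908984653976)) (array([708.3, 348.3, 145.2]), np.float64(2.1567029261266875))
decoy [382.6 -57.6  30. ]
hub side [540.3 147.   52. ]
base [656.5  51.3  12. ]
base [548.2  57.7  12. ]
base [ 523.9 -190.2   12. ]
base [ 642.2 -240.7   12. ]
head far end [ 606.1 -172.   255. ] [ 549.3 -169.3  255. ]
files [384.6 619.7  15. ]
[[ -9.6   2.6  -0. ]
 [  2.6   9.6  -0. ]
 [  0.   -0.  -10. ]]
```

Request:
send_rows(
  commands=[
    {"linear": [-0.033,-0.023,-0.015]},
    {"linear": [-0.033,-0.023,-0.015]},
    {"linear": [-0.033,-0.023,-0.015]},
    {"linear": [-0.033,-0.023,-0.015]},
    {"linear": [-0.033,-0.023,-0.015]},
  ],
  gripper=1,
)

```text
schema error: expected keys linear, roll
```

Request:
send_rows(
  commands=[
    {"linear": [-0.033,-0.023,-0.015]},
    {"linear": [-0.033,-0.023,-0.015]},
    {"linear": [-0.033,-0.023,-0.015]},
    {"linear": [-0.033,-0.023,-0.015]},
    {"linear": [-0.033,-0.023,-0.015]},
  ],
)

```text
schema error: expected keys linear, roll
```

Run:
```python
from h import *
np.set_printoptions(precision=3)
s=bot.sense()
for k in("time_s","joint_positions","eef_pos","ee_rot","wrist_force"):print(k,s[k])
```

```text
time_s 0.1
joint_positions [1.177 0.049 0.098 1.622 0.    1.443]
eef_pos [137.669 505.98  201.84 ]
ee_rot [-0.416 -3.113  0.003]
wrist_force [0.644 0.544 0.244]
```

Request:
send_rows(
  commands=[
    {"linear": [-0.033,-0.023,-0.015],"roll": 0},
    {"linear": [-0.033,-0.023,-0.015],"roll": 0},
    {"linear": [-0.033,-0.023,-0.015],"roll": 0},
    {"linear": [-0.033,-0.023,-0.015],"roll": 0},
    {"linear": [-0.033,-0.023,-0.015],"roll": 0},
  ],
  gripper=1,
)

```text
time_s: 0.6
eef_pos: [267.4, 350.8, 278.0]
ee_rot: [-0.415, -3.114, 0.001]
wrist_force: [1.3, 0.2, -0.2]
width: 0.144
gripper_force: 0.0
```

Request:
send_rows(
  commands=[
    {"linear": [-0.033,-0.023,-0.015],"roll": 0},
    {"linear": [-0.033,-0.023,-0.015],"roll": 0},
    {"linear": [-0.033,-0.023,-0.015],"roll": 0},
    {"linear": [-0.033,-0.023,-0.015],"roll": 0},
    {"linear": [-0.033,-0.023,-0.015],"roll": 0},
  ],
)

```text
time_s: 1.1
eef_pos: [396.5, 196.5, 353.1]
ee_rot: [-0.416, -3.113, 0.0]
wrist_force: [0.5, 0.1, 0.3]
width: 0.0
gripper_force: 0.0
```

```bash
cat >> h.py <<'E'
def show():
    from scipy.spatial.transform import Rotation as Q
    np.set_printoptions(precision=3,suppress=True)
    s=bot.sense()
    for k in("time_s","joint_positions","eef_pos","wrist_force"):print(k,s[k])
    print(Q.from_rotvec(s["ee_rot"]).as_matrix())
E
python3 -c "from h import *;show()"
```

```text
time_s 1.1
joint_positions [ 0.308 -0.067  0.294  1.932  0.     0.574]
eef_pos [396.54  196.509 353.128]
wrist_force [0.503 0.072 0.322]
[[-0.965  0.263 -0.001]
 [ 0.263  0.965  0.   ]
 [ 0.    -0.    -1.   ]]
```

Request:
send_rows(
  commands=[
    {"linear": [0,0,-0.04],"roll": -0.115},
    {"linear": [0,0,-0.04],"roll": -0.115},
    {"linear": [0,0,-0.04],"roll": -0.115},
    {"linear": [0,0,-0.04],"roll": -0.115},
    {"linear": [0,0,-0.04],"roll": -0.115},
  ],
)

```text
time_s: 1.6
eef_pos: [394.0, 196.0, 515.6]
ee_rot: [-0.484, 3.059, 0.012]
wrist_force: [-0.4, 0.7, -0.4]
width: -0.002
gripper_force: 0.0
```

```bash
python3 -c "from h import *;show()"
```

```text
time_s 1.6
joint_positions [ 0.308  0.174  0.941  2.293  0.001 -0.005]
eef_pos [394.036 196.037 515.625]
wrist_force [-0.406  0.722 -0.425]
[[-0.95  -0.308  0.043]
 [-0.308  0.951  0.015]
 [-0.045  0.001 -0.999]]
```

Request:
send_rows(
  commands=[
    {"linear": [-0.05,0,0],"roll": 0},
    {"linear": [-0.05,0,0],"roll": 0},
    {"linear": [-0.05,0,0],"roll": 0},
    {"linear": [-0.05,0,0],"roll": 0},
    {"linear": [-0.05,0,0],"roll": 0},
  ],
)

```text
time_s: 2.1
eef_pos: [553.4, 237.5, 454.1]
ee_rot: [-0.475, 3.042, 0.032]
wrist_force: [1.2, -0.1, -0.7]
width: -0.002
gripper_force: 0.0
```

```bash
python3 -c "from h import *;show()"
```

```text
time_s 2.1
joint_positions [ 0.287  0.628  1.414  2.292  0.012 -0.022]
eef_pos [553.387 237.533 454.113]
wrist_force [ 1.158 -0.114 -0.69 ]
[[-0.951 -0.305  0.058]
 [-0.304  0.952  0.03 ]
 [-0.065  0.011 -0.998]]
```

Pushing against the reach limit tilts the tool outward a little, and the tilt carries over to the next row. I'll fit a planar arm model and find the most efficient way to build up tilt.

```bash
cat > m.py <<'E'
import numpy as np
from scipy.optimize import lsq_linear
D=[([1.1772,.0486,.0977,1.622],[137.67,505.98,201.84]),([.308,-.067,.294,1.932],[396.54,196.51,353.13]),
([.308,.174,.941,2.293],[394.04,196.04,515.6]),([.287,.628,1.414,2.292],[553.39,237.53,454.1])]
A=[];b=[]
for q,x in D:
    q0,q1,q2,q3=q;e=q2-q1;p=q1-q2+q3
    r=x[0]*np.cos(q0)+x[1]*np.sin(q0); print(r,x[1]*np.cos(q0)-x[0]*np.sin(q0))
    A+=[[np.sin(q1),np.cos(q1),np.cos(e),np.cos(p),0],[np.cos(q1),-np.sin(q1),np.sin(e),-np.sin(p),1]];b+=[r,x[2]]
A=np.array(A);b=np.array(b)
for Lt in (200,250,300):
    s=np.linalg.lstsq(A[:,[0,1,2,4]],b-A[:,3]*Lt,rcond=None);print(Lt,s[0],A[:,[0,1,2,4]]@s[0]-b+A[:,3]*Lt)
E
python3 m.py
```

```text
520.0887719630991 66.90634183629729
437.4522011314083 67.05015604221914
434.92736459678036 67.36015680577998
597.9940129939548 71.16286548043053
200 [396.39553989   0.80001677 497.43351909 -18.80914057] [-3.61916311 -0.34589335  2.13763533 -0.68094222  1.59222003  1.2711303
  0.02371523 -0.24429473]
250 [391.10754458   1.11384303 496.72095217  36.54290332] [-4.37949455 -0.32570928  2.12796673 -0.83570323  2.71185432  0.9163495
 -0.09518589  0.24506301]
300 [385.81954927   1.42766929 496.00838525  91.89494721] [-5.139826   -0.3055252   2.11829812 -0.99046424  3.83148861  0.5615687
 -0.21408702  0.73442075]
```

```bash
cat > sim.py <<'E'
import numpy as np
from scipy.optimize import least_squares
L1,L2,Lt,h=.3875,.496,.29,.08
lo=np.array([-.99,-1.21,-2.12]);hi=np.array([1.94,1.414,2.292])
def fk(q):
    e=q[1]-q[0];p=q[0]-q[1]+q[2]
    return np.array([L1*np.sin(q[0])+L2*np.cos(e)+Lt*np.cos(p),h+L1*np.cos(q[0])+L2*np.sin(e)-Lt*np.sin(p),p])
def step(q,d,W):
    g=fk(q)+[d[0],d[1],0]
    f=lambda x:(fk(x)-g)*[1,1,W]
    return least_squares(f,np.clip(q,lo+1e-6,hi-1e-6),bounds=(lo,hi)).x
E
python3 - <<'E'
from sim import *
np.set_printoptions(precision=3,suppress=True)
for W in(.1,.3,.5,1):
    q=np.array([-.067,.294,1.932])
    for i in range(5): q=step(q,[0,.04],W)
    a=q
    for i in range(5): q=step(q,[.05,0],W)   # along horizontal approx
    print(W,a,fk(a),q,fk(q))
q0=np.array([.628,1.414,2.292])
for W in(.3,1):
  for ang in range(0,181,15):
    q=q0
    for i in range(5): q=step(q,.05*np.array([np.cos(np.radians(ang)),np.sin(np.radians(ang))]),W)
    print(W,ang,q,fk(q))
E
```

```text
0.1 [0.19  1.047 2.292] [0.437 0.548 1.435] [0.558 1.414 1.89 ] [0.678 0.534 1.034]
0.3 [0.172 0.978 2.292] [0.434 0.531 1.486] [0.612 1.414 2.102] [0.645 0.474 1.3  ]
0.5 [0.161 0.931 2.292] [0.432 0.518 1.522] [0.649 1.414 2.197] [0.632 0.445 1.432]
1 [0.153 0.891 2.292] [0.431 0.507 1.554] [0.682 1.414 2.259] [0.626 0.423 1.527]
0.3 0 [0.774 1.414 1.853] [0.77  0.381 1.213]
0.3 15 [0.713 1.414 1.855] [0.75  0.428 1.155]
0.3 30 [0.647 1.414 1.883] [0.718 0.473 1.116]
0.3 45 [0.579 1.414 1.933] [0.677 0.514 1.098]
0.3 60 [0.513 1.414 2.004] [0.629 0.548 1.103]
0.3 75 [0.452 1.414 2.093] [0.576 0.573 1.13 ]
0.3 90 [0.399 1.414 2.195] [0.523 0.59  1.18 ]
0.3 105 [0.36  1.414 2.282] [0.479 0.601 1.228]
0.3 120 [0.262 1.289 2.292] [0.444 0.602 1.265]
0.3 135 [0.138 1.092 2.292] [0.407 0.586 1.337]
0.3 150 [0.038 0.907 2.292] [0.378 0.559 1.423]
0.3 165 [-0.057  0.704  2.268] [0.355 0.52  1.506]
0.3 180 [-0.202  0.41   2.118] [0.347 0.455 1.506]
1 0 [0.812 1.414 2.069] [0.72  0.339 1.466]
1 15 [0.758 1.414 2.116] [0.691 0.376 1.46 ]
1 30 [0.698 1.414 2.172] [0.656 0.415 1.456]
1 45 [0.635 1.414 2.235] [0.616 0.452 1.456]
1 60 [0.576 1.414 2.292] [0.577 0.485 1.454]
1 75 [0.491 1.339 2.292] [0.548 0.506 1.445]
1 90 [0.374 1.22  2.292] [0.507 0.524 1.446]
1 105 [0.264 1.104 2.292] [0.466 0.536 1.452]
1 120 [0.164 0.995 2.292] [0.429 0.54  1.461]
1 135 [0.079 0.898 2.292] [0.398 0.54  1.474]
1 150 [0.018 0.82  2.292] [0.375 0.535 1.49 ]
1 165 [-0.057  0.704  2.268] [0.355 0.52  1.506]
1 180 [-0.202  0.41   2.118] [0.347 0.455 1.506]
```

Run:
```python
from sim import *
np.set_printoptions(precision=3,suppress=True)
for W in(.5,.8):
  for ang in (15,30,45,60,75,90):
    q=np.array([.628,1.414,2.292]);o=[]
    for i in range(60):
        q=step(q,.05*np.array([np.cos(np.radians(ang)),np.sin(np.radians(ang))]),W)
        if i%10==9:o.append(fk(q)[2])
    print(W,ang,np.array(o),q,fk(q))
```

```text
0.5 15 [ 1.15   0.74   0.369  0.114 -0.03  -0.111] [1.263 1.414 0.04 ] [ 1.148  0.304 -0.111]
0.5 30 [ 1.125  0.701  0.302 -0.003 -0.194 -0.306] [1.023 1.414 0.085] [ 1.066  0.559 -0.306]
0.5 45 [ 1.119  0.692  0.271 -0.086 -0.335 -0.488] [0.78  1.414 0.146] [ 0.928  0.786 -0.488]
0.5 60 [ 1.133  0.716  0.284 -0.118 -0.435 -0.645] [0.531 1.414 0.237] [ 0.743  0.972 -0.645]
0.5 75 [ 1.166  0.776  0.351 -0.078 -0.463 -0.752] [0.269 1.414 0.393] [ 0.52   1.103 -0.752]
0.5 90 [ 1.16   0.807  0.405 -0.025 -0.448 -0.811] [-0.012  1.414  0.615] [ 0.267  1.169 -0.811]
0.8 15 [1.352 1.165 0.969 0.78  0.608 0.459] [1.242 1.414 0.632] [1.115 0.161 0.459]
0.8 30 [1.344 1.158 0.96  0.762 0.573 0.4  ] [0.977 1.414 0.836] [1.038 0.394 0.4  ]
0.8 45 [1.346 1.168 0.977 0.778 0.579 0.386] [0.703 1.414 1.098] [0.895 0.59  0.386]
0.8 60 [1.355 1.194 1.02  0.833 0.637 0.438] [0.42  1.414 1.432] [0.691 0.727 0.438]
0.8 75 [1.324 1.171 1.016 0.848 0.668 0.476] [0.148 1.414 1.742] [0.464 0.804 0.476]
0.8 90 [1.319 1.117 0.942 0.789 0.625 0.447] [-0.103  1.414  1.964] [0.248 0.835 0.447]
```

Request:
send_rows(
  commands=[
    {"linear": [-0.03,0,-0.04],"roll": 0},
    {"linear": [-0.03,0,-0.04],"roll": 0},
    {"linear": [-0.03,0,-0.04],"roll": 0},
    {"linear": [-0.03,0,-0.04],"roll": 0},
    {"linear": [-0.03,0,-0.04],"roll": 0},
  ],
)

```text
time_s: 2.6
eef_pos: [528.5, 213.3, 527.7]
ee_rot: [-0.456, 2.919, 0.08]
wrist_force: [0.2, -0.3, 0.8]
width: 0.001
gripper_force: 0.0
```

```bash
python3 -c "from h import *;show()"
```

```text
time_s 2.6
joint_positions [ 0.244  0.506  1.42   2.295  0.037 -0.063]
eef_pos [528.486 213.303 527.661]
wrist_force [ 0.207 -0.295  0.812]
[[-0.936 -0.307  0.174]
 [-0.297  0.951  0.081]
 [-0.191  0.024 -0.981]]
```

Request:
send_rows(
  commands=[
    {"linear": [-0.041,0,-0.028],"roll": 0},
    {"linear": [-0.041,0,-0.028],"roll": 0},
    {"linear": [-0.041,0,-0.028],"roll": 0},
    {"linear": [-0.041,0,-0.028],"roll": 0},
    {"linear": [-0.041,0,-0.028],"roll": 0},
  ],
)

```text
time_s: 3.1
eef_pos: [525.4, 194.5, 550.4]
ee_rot: [-0.451, 2.877, 0.127]
wrist_force: [0.5, 0.4, -0.1]
width: -0.004
gripper_force: 0.0
```

Request:
send_rows(
  commands=[
    {"linear": [-0.043,0,-0.025],"roll": 0},
    {"linear": [-0.043,0,-0.025],"roll": 0},
    {"linear": [-0.043,0,-0.025],"roll": 0},
    {"linear": [-0.043,0,-0.025],"roll": 0},
    {"linear": [-0.043,0,-0.025],"roll": 0},
  ],
)

```text
time_s: 3.6
eef_pos: [523.3, 177.4, 570.0]
ee_rot: [-0.45, 2.835, 0.186]
wrist_force: [0.2, 0.4, 0.9]
width: -0.0
gripper_force: 0.0
```

```bash
python3 -c "from h import *;show()"
```

```text
time_s 3.6
joint_positions [ 0.12   0.434  1.419  2.294  0.137 -0.177]
eef_pos [523.343 177.393 569.99 ]
wrist_force [0.239 0.375 0.855]
[[-0.917 -0.32   0.238]
 [-0.286  0.944  0.166]
 [-0.278  0.084 -0.957]]
```

Request:
send_rows(
  commands=[
    {"linear": [-0.006,0,-0.05],"roll": 0},
    {"linear": [-0.006,0,-0.05],"roll": 0},
    {"linear": [-0.006,0,-0.05],"roll": 0},
    {"linear": [-0.006,0,-0.05],"roll": 0},
    {"linear": [-0.006,0,-0.05],"roll": 0},
  ],
)

```text
time_s: 4.1
eef_pos: [460.0, 153.9, 662.4]
ee_rot: [-0.404, 2.656, 0.176]
wrist_force: [0.1, -0.3, 0.5]
width: -0.004
gripper_force: 0.0
```

```bash
python3 -c "from h import *;show()"
```

```text
time_s 4.1
joint_positions [ 0.07   0.254  1.419  2.294  0.159 -0.196]
eef_pos [459.97  153.87  662.396]
wrist_force [ 0.064 -0.29   0.47 ]
[[-0.858 -0.31   0.41 ]
 [-0.253  0.949  0.188]
 [-0.447  0.057 -0.893]]
```

Request:
send_rows(
  commands=[
    {"linear": [-0.006,0,-0.05],"roll": 0},
    {"linear": [-0.006,0,-0.05],"roll": 0},
    {"linear": [-0.006,0,-0.05],"roll": 0},
    {"linear": [-0.006,0,-0.05],"roll": 0},
    {"linear": [-0.006,0,-0.05],"roll": 0},
  ],
)

```text
time_s: 4.6
eef_pos: [377.9, 140.9, 739.7]
ee_rot: [-0.359, 2.481, 0.152]
wrist_force: [-0.2, -0.9, -0.2]
width: 0.003
gripper_force: 0.0
```

Request:
send_rows(
  commands=[
    {"linear": [-0.009,0,-0.05],"roll": 0},
    {"linear": [-0.009,0,-0.05],"roll": 0},
    {"linear": [-0.009,0,-0.05],"roll": 0},
    {"linear": [-0.009,0,-0.05],"roll": 0},
    {"linear": [-0.009,0,-0.05],"roll": 0},
  ],
)

```text
time_s: 5.1
eef_pos: [273.1, 139.0, 794.7]
ee_rot: [-0.318, 2.328, 0.129]
wrist_force: [-1.3, 0.5, 1.5]
width: -0.001
gripper_force: 0.0
```

```bash
python3 -c "from h import *;show()"
```

```text
time_s 5.1
joint_positions [ 0.172 -0.097  1.419  2.294  0.068 -0.071]
eef_pos [273.058 138.965 794.715]
wrist_force [-1.288  0.488  1.534]
[[-0.674 -0.267  0.689]
 [-0.189  0.964  0.188]
 [-0.714 -0.003 -0.7  ]]
```

Request:
send_rows(
  commands=[
    {"linear": [-0.009,0,-0.05],"roll": 0},
    {"linear": [-0.009,0,-0.05],"roll": 0},
    {"linear": [-0.009,0,-0.05],"roll": 0},
    {"linear": [-0.009,0,-0.05],"roll": 0},
    {"linear": [-0.009,0,-0.05],"roll": 0},
  ],
)

```text
time_s: 5.6
eef_pos: [164.4, 106.0, 836.1]
ee_rot: [-0.305, 2.161, 0.163]
wrist_force: [0.4, -0.2, -0.5]
width: 0.001
gripper_force: 0.0
```

Request:
send_rows(
  commands=[
    {"linear": [-0.009,0,-0.05],"roll": 0},
    {"linear": [-0.009,0,-0.05],"roll": 0},
    {"linear": [-0.009,0,-0.05],"roll": 0},
    {"linear": [-0.009,0,-0.05],"roll": 0},
    {"linear": [-0.009,0,-0.05],"roll": 0},
  ],
)

```text
time_s: 6.1
eef_pos: [64.5, 64.9, 860.1]
ee_rot: [-0.289, 1.991, 0.199]
wrist_force: [0.3, 0.1, 0.4]
width: 0.001
gripper_force: 0.0
```

```bash
python3 -c "from h import *;show()"
```

```text
time_s 6.1
joint_positions [ 0.405 -0.438  1.42   2.295 -0.095  0.056]
eef_pos [ 64.486  64.916 860.121]
wrist_force [0.286 0.076 0.358]
[[-0.406 -0.291  0.866]
 [-0.114  0.957  0.268]
 [-0.907  0.01  -0.421]]
```

Run:
```python
from sim import *
np.set_printoptions(precision=3,suppress=True)
q=np.array([-.438,1.42,2.295]);print(fk(q))
q=np.array([.2,.3,.5])
p=.435
for r,z in((.2,.75),(.3,.6),(.35,.45),(.4,.3),(.45,.15),(.49,.10),(.545,.048),(.545,.11),(.545,.2),(.545,.27)):
    s=least_squares(lambda x:fk(x)-[r,z,p],q);q=s.x;print(r,z,q,s.cost, np.all((q>lo)&(q<hi)))
```

```text
[-0.042  0.784  0.437]
0.2 0.75 [-0.595  0.659  1.689] 2.229390168316848e-23 True
0.3 0.6 [-0.822  0.046  1.303] 2.0577595511157604e-20 True
0.35 0.45 [-0.987 -0.391  1.032] 1.1640659547546666e-27 True
0.4 0.3 [-1.049 -0.744  0.741] 9.182933506897866e-26 False
0.45 0.15 [-0.915 -1.004  0.346] 2.6157063538617206e-20 True
0.49 0.1 [-0.676 -1.005  0.106] 6.860162461907334e-31 True
0.545 0.048 [-0.345 -0.932 -0.151] 1.5694884599297682e-29 True
0.545 0.11 [-0.467 -0.869  0.034] 1.8855425426724269e-16 True
0.545 0.2 [-0.562 -0.736  0.261] 1.2012502693769398e-27 True
0.545 0.27 [-0.585 -0.607  0.413] 1.3719921791867744e-17 True
```

Run:
```python
import numpy as np
from scipy.optimize import least_squares
np.set_printoptions(precision=4,suppress=True)
D=[([1.1772,.0486,.0977,1.622],[137.67,505.98,201.84]),([.308,-.067,.294,1.932],[396.54,196.51,353.13]),
([.308,.174,.941,2.293],[394.04,196.04,515.6]),([.287,.628,1.414,2.292],[553.39,237.53,454.1]),
([.12,.434,1.419,2.294],[523.3,177.4,570]),([.07,.254,1.419,2.294],[460,153.9,662.4]),([.172,-.097,1.419,2.294],[273.06,138.97,794.7]),([.405,-.438,1.42,2.295],[64.49,64.92,860.1])]
def fk(q,P):
    L1,a,L2,c,Lt,h,r0=P
    e=q[1]-q[0];p=q[0]-q[1]+q[2]
    return np.array([r0+L1*np.sin(q[0])+a*np.cos(q[0])+L2*np.cos(e)-c*np.sin(e)+Lt*np.cos(p),h+L1*np.cos(q[0])-a*np.sin(q[0])+L2*np.sin(e)+c*np.cos(e)-Lt*np.sin(p)])
def res(P):
    o=[]
    for q,x in D:
        f=fk(q[1:],P);r=x[0]*np.cos(q[0])+x[1]*np.sin(q[0]);o+=[f[0]-r,f[1]-x[2]]
    return o+list(1e-3*(np.array(P)-[380,0,480,0,200,100,0]))
s=least_squares(res,[380,0,480,0,200,100,0]);P=s.x;print(P);print(np.array(res(P))[:16])
lo=np.array([-.99,-1.21,-2.12]);hi=np.array([1.94,1.42,2.29])
q=np.array([-.438,1.42,2.295]);p=.435
for r,z in((150,800),(250,700),(400,600),(450,450),(450,300),(450,150),(450,80),(450,55),(545,48),(545,110),(545,200),(545,270)):
    s=least_squares(lambda x:np.r_[(fk(x,P)-[r,z])/1000,x[0]-x[1]+x[2]-p],q);q=s.x;print(r,z,q,s.cost<1e-9, np.all((q>lo)&(q<hi)))
np.save("P.npy",P)
```

```text
[386.9239  -1.3496 505.1835  21.3794 456.4443 225.2239  -0.1327]
[-0.2072 -0.3785  0.141   0.0523 -0.0704  0.9321 -0.4582  2.0729  0.1895
 -1.2725  1.0861 -2.3501 -0.3099  0.7362 -0.3709  0.2075]
150 800 [-0.8237  0.6633  1.922 ] True True
250 700 [-1.0488  0.132   1.6158] True False
400 600 [-1.0776 -0.254   1.2586] True False
450 450 [-1.265  -0.6674  1.0327] True False
450 300 [-1.5929 -1.0554  0.9725] True False
450 150 [-2.5491 -1.5404  1.4437] True False
450 80 [-2.5134 -1.6096  1.361 ] False False
450 55 [-2.2425 -1.6096  1.095 ] False False
545 48 [-2.2056 -1.7405  0.9   ] True False
545 110 [-2.8899 -1.8253  1.4996] True False
545 200 [-3.6645 -2.0107  2.0888] True False
545 270 [-4.0479 -2.1676  2.3153] True False
```

```bash
cat > k.py <<'E'
import numpy as np
from scipy.optimize import least_squares
np.set_printoptions(precision=3,suppress=True)
P=np.load("P.npy")
lo=np.array([-.985,-1.2,-2.12]);hi=np.array([1.94,1.41,2.28])
def fk(q,P=P):
    L1,a,L2,c,Lt,h,r0=P
    e=q[1]-q[0];p=q[0]-q[1]+q[2]
    return np.array([r0+L1*np.sin(q[0])+a*np.cos(q[0])+L2*np.cos(e)-c*np.sin(e)+Lt*np.cos(p),h+L1*np.cos(q[0])-a*np.sin(q[0])+L2*np.sin(e)+c*np.cos(e)-Lt*np.sin(p),p])
def ik(r,z,p,q0=(-.5,-.5,1)):
    s=least_squares(lambda x:(fk(x)-[r,z,p])*[.001,.001,1],q0,bounds=(lo,hi));return s.x,s.cost<1e-7
E
python3 - <<'E'
from k import *
for r in(440,500,545,560):
  for z in(30,50,100,200,280,400,500):
    for p in np.arange(.3,1.6,.05):
        q,ok=ik(r,z,p)
        if ok: print(r,z,round(p,2),q);break
E
```

```text
440 30 1.0 [-0.927 -1.053  0.874]
440 50 1.0 [-0.933 -1.016  0.917]
440 100 1.0 [-0.931 -0.916  1.015]
440 200 0.95 [-0.952 -0.749  1.153]
440 280 0.9 [-0.942 -0.608  1.234]
440 400 0.75 [-0.976 -0.454  1.271]
440 500 0.65 [-0.936 -0.286  1.3  ]
500 30 0.8 [-0.948 -1.174  0.574]
500 50 0.8 [-0.966 -1.141  0.626]
500 100 0.8 [-0.985 -1.048  0.737]
500 200 0.8 [-0.957 -0.839  0.917]
500 280 0.75 [-0.961 -0.712  1.   ]
500 400 0.65 [-0.949 -0.526  1.072]
500 500 0.5 [-0.98  -0.437  1.043]
545 30 0.7 [-0.81  -1.189  0.321]
545 50 0.7 [-0.847 -1.163  0.385]
545 100 0.65 [-0.967 -1.143  0.474]
545 200 0.65 [-0.982 -0.951  0.681]
545 280 0.65 [-0.939 -0.775  0.814]
545 400 0.55 [-0.942 -0.606  0.886]
545 500 0.4 [-0.978 -0.531  0.847]
560 30 0.7 [-0.725 -1.152  0.273]
560 50 0.65 [-0.811 -1.184  0.276]
560 100 0.6 [-0.94  -1.171  0.37 ]
560 200 0.6 [-0.979 -0.986  0.593]
560 280 0.6 [-0.946 -0.815  0.731]
560 400 0.5 [-0.954 -0.651  0.802]
560 500 0.4 [-0.939 -0.52   0.819]
```

Request:
send_rows(
  commands=[
    {"linear": [-0.005,-0.011,0.043],"roll": 0},
    {"linear": [-0.005,-0.011,0.043],"roll": 0},
    {"linear": [-0.005,-0.011,0.043],"roll": 0},
    {"linear": [-0.005,-0.011,0.043],"roll": 0},
  ],
)

```text
time_s: 6.5
eef_pos: [190.3, 63.4, 820.3]
ee_rot: [-0.284, 2.007, 0.195]
wrist_force: [-0.1, -1.7, -1.2]
width: 0.001
gripper_force: 0.0
```

Request:
send_rows(
  commands=[
    {"linear": [-0.005,-0.011,0.043],"roll": 0},
    {"linear": [-0.005,-0.011,0.043],"roll": 0},
    {"linear": [-0.005,-0.011,0.043],"roll": 0},
    {"linear": [-0.005,-0.011,0.043],"roll": 0},
  ],
)

```text
time_s: 6.9
eef_pos: [223.3, 59.9, 751.0]
ee_rot: [-0.253, 2.059, 0.187]
wrist_force: [-1.4, 0.6, -0.0]
width: -0.004
gripper_force: 0.0
```

```bash
python3 -c "from h import *;show()"
```

```text
time_s 6.9
joint_positions [ 1.552 -0.641  0.573  2.295 -0.999  1.036]
eef_pos [223.279  59.893 750.951]
wrist_force [-1.418  0.644 -0.01 ]
[[-0.468 -0.257  0.846]
 [-0.101  0.966  0.238]
 [-0.878  0.026 -0.478]]
```

Request:
send_rows(
  commands=[
    {"linear": [-0.012,0.02,0.035],"roll": 0},
    {"linear": [-0.012,0.02,0.035],"roll": 0},
    {"linear": [-0.012,0.02,0.035],"roll": 0},
    {"linear": [-0.012,0.02,0.035],"roll": 0},
    {"linear": [-0.012,0.02,0.035],"roll": 0},
  ],
)

```text
time_s: 7.4
eef_pos: [264.5, 142.0, 706.4]
ee_rot: [-0.203, 2.139, 0.163]
wrist_force: [0.4, -0.2, -0.3]
width: 0.002
gripper_force: 0.0
```

```bash
python3 -c "from h import *;show()"
```

```text
time_s 7.4
joint_positions [ 0.724 -0.768  0.317  1.717 -0.406  0.327]
eef_pos [264.529 141.988 706.386]
wrist_force [ 0.438 -0.225 -0.304]
[[-0.537 -0.208  0.817]
 [-0.082  0.977  0.195]
 [-0.839  0.038 -0.542]]
```

Request:
send_rows(
  commands=[
    {"linear": [-0.009,0.003,0.044],"roll": 0},
    {"linear": [-0.009,0.003,0.044],"roll": 0},
    {"linear": [-0.009,0.003,0.044],"roll": 0},
    {"linear": [-0.009,0.003,0.044],"roll": 0},
    {"linear": [-0.009,0.003,0.044],"roll": 0},
  ],
)

```text
time_s: 7.9
eef_pos: [458.6, 206.0, 621.2]
ee_rot: [-0.211, 2.148, 0.161]
wrist_force: [0.3, 0.8, 0.4]
width: -0.002
gripper_force: 0.0
```

```bash
python3 -c "from h import *;show()"
```

```text
time_s 7.9
joint_positions [ 0.358 -0.68   0.034  1.301 -0.101  0.108]
eef_pos [458.555 205.991 621.217]
wrist_force [0.316 0.825 0.373]
[[-0.545 -0.213  0.811]
 [-0.09   0.977  0.196]
 [-0.834  0.034 -0.551]]
```

Request:
send_rows(
  commands=[
    {"linear": [0.031,-0.012,0.025],"roll": 0},
    {"linear": [0.031,-0.012,0.025],"roll": 0},
    {"linear": [0.031,-0.012,0.025],"roll": 0},
    {"linear": [0.031,-0.012,0.025],"roll": 0},
  ],
)

```text
time_s: 8.3
eef_pos: [481.1, 167.8, 459.6]
ee_rot: [-0.214, 2.149, 0.161]
wrist_force: [-0.1, 0.6, 0.1]
width: 0.001
gripper_force: 0.0
```

Request:
send_rows(
  commands=[
    {"linear": [0.031,-0.012,0.025],"roll": 0},
    {"linear": [0.031,-0.012,0.025],"roll": 0},
    {"linear": [0.031,-0.012,0.025],"roll": 0},
    {"linear": [0.031,-0.012,0.025],"roll": 0},
  ],
)

```text
time_s: 8.7
eef_pos: [527.9, 136.1, 308.0]
ee_rot: [-0.216, 2.174, 0.158]
wrist_force: [0.5, -0.1, 1.4]
width: -0.002
gripper_force: 0.0
```

```bash
python3 -c "from h import *;show()"
```

```text
time_s 8.7
joint_positions [ 0.011 -0.99  -0.767  0.845  0.186 -0.091]
eef_pos [527.881 136.07  308.036]
wrist_force [ 0.521 -0.064  1.402]
[[-0.565 -0.213  0.797]
 [-0.096  0.976  0.193]
 [-0.819  0.033 -0.572]]
```

Request:
send_rows(
  commands=[
    {"linear": [0.028,0.01,-0.04],"roll": 0},
    {"linear": [0.028,0.01,-0.04],"roll": 0},
    {"linear": [0.028,0.01,-0.04],"roll": 0},
    {"linear": [0.028,0.01,-0.04],"roll": 0},
    {"linear": [0.028,0.01,-0.04],"roll": 0},
  ],
)

```text
time_s: 9.2
eef_pos: [392.5, 193.3, 376.6]
ee_rot: [-0.212, 2.316, 0.109]
wrist_force: [-0.6, 1.6, -0.4]
width: 0.003
gripper_force: 0.0
```

```bash
python3 -c "from h import *;show()"
```

```text
time_s 9.2
joint_positions [ 0.442 -0.99  -0.509  1.248 -0.176  0.184]
eef_pos [392.542 193.255 376.581]
wrist_force [-0.566  1.58  -0.378]
[[-0.673 -0.187  0.715]
 [-0.119  0.982  0.145]
 [-0.73   0.012 -0.684]]
```

Request:
send_rows(
  commands=[
    {"linear": [0.034,0.0,-0.036],"roll": 0},
    {"linear": [0.034,0.0,-0.036],"roll": 0},
    {"linear": [0.034,0.0,-0.036],"roll": 0},
  ],
)

```text
time_s: 9.5
eef_pos: [264.6, 200.0, 396.4]
ee_rot: [-0.201, 2.348, 0.077]
wrist_force: [-1.3, 2.4, 0.4]
width: 0.001
gripper_force: 0.0
```

```bash
python3 -c "from h import *;show()"
```

```text
time_s 9.5
joint_positions [ 0.992 -0.99  -0.407  1.558 -0.548  0.65 ]
eef_pos [264.644 200.02  396.395]
wrist_force [-1.28   2.378  0.396]
[[-0.696 -0.168  0.698]
 [-0.122  0.986  0.116]
 [-0.708 -0.004 -0.707]]
```

Request:
send_rows(
  commands=[
    {"linear": [-0.007,-0.01,0.037],"roll": 0},
    {"linear": [-0.007,-0.01,0.037],"roll": 0},
    {"linear": [-0.007,-0.018,0.037],"roll": 0},
    {"linear": [-0.007,-0.02,0.037],"roll": 0},
  ],
)

```text
time_s: 9.9
eef_pos: [402.5, 181.8, 318.7]
ee_rot: [-0.205, 2.364, 0.058]
wrist_force: [0.4, 1.6, -0.6]
width: -0.001
gripper_force: 0.0
```

Request:
send_rows(
  commands=[
    {"linear": [-0.007,-0.018,0.037],"roll": 0},
    {"linear": [-0.007,-0.018,0.037],"roll": 0},
    {"linear": [-0.007,-0.018,0.037],"roll": 0},
  ],
)

```text
time_s: 10.2
eef_pos: [503.1, 138.0, 254.3]
ee_rot: [-0.195, 2.365, 0.053]
wrist_force: [1.2, 1.9, 0.6]
width: -0.001
gripper_force: 0.0
```

```bash
python3 -c "from h import *;show()"
```

```text
time_s 10.2
joint_positions [ 0.14  -0.86  -0.695  0.967 -0.002 -0.025]
eef_pos [503.112 137.987 254.272]
wrist_force [1.17  1.908 0.648]
[[-0.708 -0.156  0.689]
 [-0.125  0.988  0.095]
 [-0.695 -0.019 -0.718]]
```

Request:
send_rows(
  commands=[
    {"linear": [0.019,-0.005,0.0165],"roll": 0},
    {"linear": [0.019,-0.005,0.0165],"roll": 0},
    {"linear": [0.019,-0.005,0.0165],"roll": 0},
    {"linear": [0.019,-0.005,0.0165],"roll": 0},
  ],
)

```text
time_s: 10.6
eef_pos: [496.5, 115.8, 153.6]
ee_rot: [-0.196, 2.367, 0.053]
wrist_force: [0.0, -0.2, 0.9]
width: 0.001
gripper_force: 0.0
```

```bash
python3 -c "from h import *;show()"
```

```text
time_s 10.6
joint_positions [ 0.061 -0.958 -0.933  0.83   0.053 -0.082]
eef_pos [496.466 115.763 153.565]
wrist_force [ 0.009 -0.235  0.894]
[[-0.709 -0.157  0.688]
 [-0.126  0.987  0.095]
 [-0.694 -0.019 -0.72 ]]
```

Request:
send_rows(
  commands=[
    {"linear": [0.019,-0.006,0.0165],"roll": 0},
    {"linear": [0.019,-0.006,0.0165],"roll": 0},
    {"linear": [0.019,-0.006,0.0165],"roll": 0},
    {"linear": [0.019,-0.006,0.0165],"roll": 0},
  ],
)

```text
time_s: 11.0
eef_pos: [494.0, 89.5, 53.6]
ee_rot: [-0.196, 2.368, 0.053]
wrist_force: [0.2, 0.2, -1.1]
width: 0.0
gripper_force: 0.0
```

Run:
```python
from h import *
import cv2
show()
im=vision.capture("scene");cv2.imwrite("pics/s1.png",cv2.resize(im[90:280,130:383],(800,600),interpolation=cv2.INTER_CUBIC))
```

```text
time_s 11.0
joint_positions [-0.04  -0.99  -1.141  0.662  0.123 -0.156]
eef_pos [493.951  89.475  53.639]
wrist_force [ 0.227  0.165 -1.094]
[[-0.71  -0.157  0.687]
 [-0.126  0.987  0.095]
 [-0.693 -0.019 -0.721]]
```

View pics/s1.png

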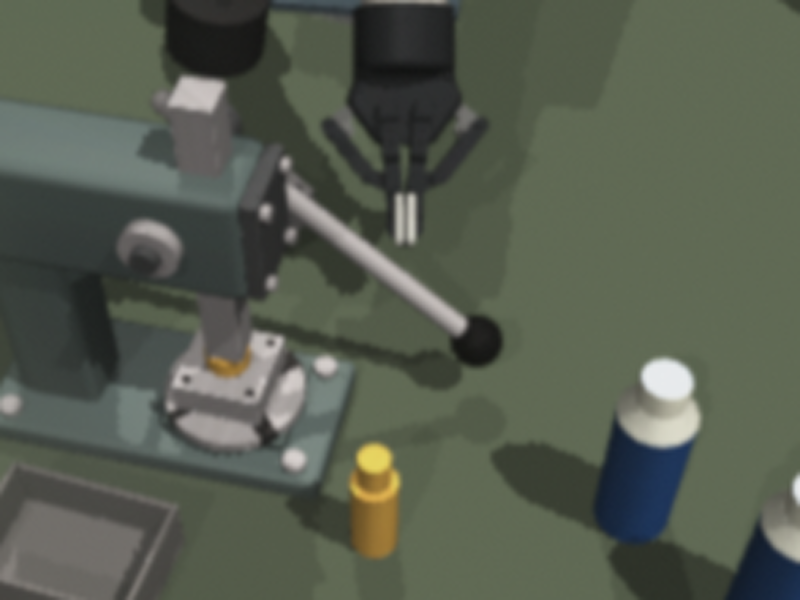

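Request:
send_rows(
  commands=[
    {"linear": [-0.0075,-0.0015,0.008],"roll": 0},
    {"linear": [-0.0075,-0.0015,0.008],"roll": 0},
    {"linear": [-0.0075,-0.0015,0.008],"roll": 0},
    {"linear": [0,0,0],"roll": 0},
  ],
)

```text
time_s: 11.45
eef_pos: [528.3, 90.5, 54.4]
ee_rot: [-0.196, 2.367, 0.053]
wrist_force: [0.5, -0.9, -1.1]
width: 0.001
gripper_force: 0.0
```

Run:
```python
from h import *
import cv2
show()
im=vision.capture("scene");cv2.imwrite("pics/s2.png",cv2.resize(im[110:230,200:360],(800,600),interpolation=cv2.INTER_CUBIC))
```

```text
time_s 11.45
joint_positions [-0.032 -0.811 -1.07   0.552  0.117 -0.15 ]
eef_pos [528.259  90.493  54.437]
wrist_force [ 0.464 -0.89  -1.074]
[[-0.709 -0.157  0.687]
 [-0.126  0.987  0.095]
 [-0.694 -0.019 -0.72 ]]
```

View pics/s2.png

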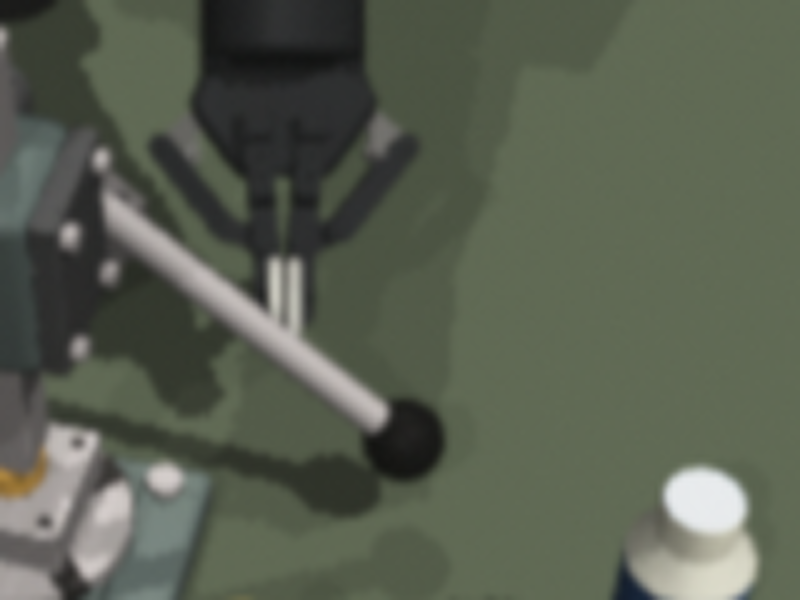

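The picture shows the shut fingertips behind the bar, which crosses them at (285,335); nothing is touching. Now I'll raise the tool slowly until it makes contact.

Request:
send_rows(
  commands=[
    {"linear": [-0.0028,0,-0.0029],"roll": 0},
    {"linear": [-0.0028,0,-0.0029],"roll": 0},
    {"linear": [-0.0028,0,-0.0029],"roll": 0},
    {"linear": [-0.0028,0,-0.0029],"roll": 0},
  ],
)

```text
time_s: 11.9
eef_pos: [527.6, 90.9, 70.7]
ee_rot: [-0.196, 2.367, 0.053]
wrist_force: [0.5, -0.5, 0.0]
width: -0.005
gripper_force: 0.0
```

Request:
send_rows(
  commands=[
    {"linear": [-0.0022,0,-0.0022],"roll": 0},
    {"linear": [-0.0022,0,-0.0022],"roll": 0},
    {"linear": [-0.0022,0,-0.0022],"roll": 0},
  ],
)

```text
time_s: 12.2
eef_pos: [527.6, 91.0, 79.4]
ee_rot: [-0.196, 2.368, 0.053]
wrist_force: [1.0, 0.7, 0.0]
width: 0.002
gripper_force: 0.0
```

Request:
send_rows(
  commands=[
    {"linear": [-0.0022,0,-0.0022],"roll": 0},
    {"linear": [-0.0022,0,-0.0022],"roll": 0},
    {"linear": [-0.0022,0,-0.0022],"roll": 0},
  ],
)

```text
time_s: 12.5
eef_pos: [527.7, 91.2, 88.5]
ee_rot: [-0.196, 2.368, 0.053]
wrist_force: [0.1, 0.6, 0.2]
width: 0.002
gripper_force: 0.0
```

Run:
```python
from h import *
import cv2
show()
im=vision.capture("scene");cv2.imwrite("pics/s3.png",cv2.resize(im[110:230,200:360],(800,600),interpolation=cv2.INTER_CUBIC))
```

```text
time_s 12.5
joint_positions [-0.029 -0.84  -1.013  0.638  0.115 -0.148]
eef_pos [527.736  91.244  88.531]
wrist_force [0.139 0.58  0.18 ]
[[-0.71  -0.157  0.687]
 [-0.126  0.987  0.095]
 [-0.693 -0.019 -0.721]]
```

View pics/s3.png

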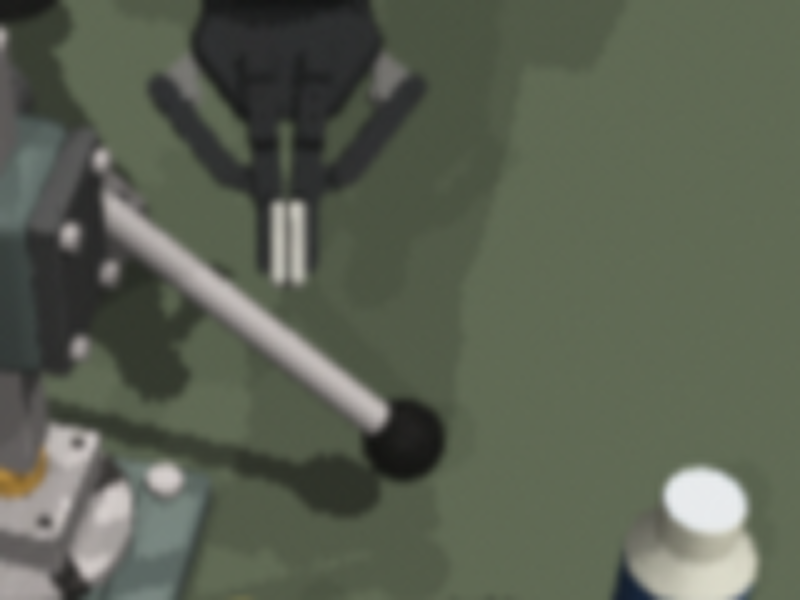

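Run:
```python
from h import *
from scipy.spatial.transform import Rotation as Q
c=vision.camera_info("scene");R=np.array(c["R"]);t=np.array(c["t"]);K=np.array(c["intrinsics"])
def pr(X):
    u=K@(R@X+t);u=u[:2]/u[2];return (u-[200,110])*5
s=bot.sense();T=Q.from_rotvec(s["ee_rot"]).as_matrix();p=s["eef_pos"]
for a in(-30,0,8,13):
    for x in(-11,0,11): print(a,x,pr(p+T@[x,0,a]), p+T@[x,0,a])
hub=np.array([523,-39.8,210]);u=np.array([.071,.762,-.644])
for L in(100,150,170,200,245):print(L,pr(hub+L*u))
```

```text
-30 -11 [286.8 282.4] [515.4  89.8 118.7]
-30 0 [285.5 281.8] [507.6  88.4 111.1]
-30 11 [284.1 281.1] [499.8  87.  103.4]
0 -11 [287.  350.4] [536.   92.6  97.1]
0 0 [285.6 349. ] [528.2  91.2  89.5]
0 11 [284.3 347.5] [520.4  89.9  81.8]
8 -11 [287.1 368.5] [541.5  93.4  91.3]
8 0 [285.7 366.8] [533.7  92.   83.7]
8 11 [284.3 365.2] [525.9  90.6  76.1]
13 -11 [287.1 379.8] [544.9  93.9  87.8]
13 0 [285.7 377.9] [537.1  92.5  80.1]
13 11 [284.4 376.2] [529.3  91.1  72.5]
100 [160.2 251.1]
150 [247.1 317.3]
170 [280.9 343. ]
200 [330.5 380.8]
245 [402.6 435.8]
```

Run:
```python
from h import *
from scipy.spatial.transform import Rotation as Q
c=vision.camera_info("scene");R=np.array(c["R"]);t=np.array(c["t"]);K=np.array(c["intrinsics"])
def pr(X):
    u=K@(R@np.array(X)+t);return u[:2]/u[2]
T=Q.from_rotvec([-.4162,-3.1133,.0032]).as_matrix();p=np.array([137.67,505.98,201.84])
for a in(-40,-20,0,8):
  for y in(-43,43): print(a,y,pr(p+T@[0,y,a])/.64)
T=Q.from_rotvec([-.196,2.368,.053]).as_matrix();p=np.array([493.95,89.5,53.6])
for a in(-60,-40,-30,0,8): print(a,(pr(p+T@[0,0,a])-[130,90])*800/253)
print(bot.tip_extent, bot.sense()["eef_pos"])
```

```text
-40 -43 [662.5  57.1]
-40 43 [718.7  67.8]
-20 -43 [658.5  68.6]
-20 43 [713.8  79.4]
0 -43 [654.6  79.8]
0 43 [709.   90.7]
8 -43 [653.   84.2]
8 43 [707.1  95.1]
-60 [403.9 202. ]
-40 [404. 229.]
-30 [404.  242.5]
0 [404.1 282.8]
8 [404.1 293.5]
8.0 [528.2  91.2  89.5]
```

Run:
```python
from h import *
import cv2
from scipy.spatial.transform import Rotation as Q
c=vision.camera_info("top");R=np.array(c["R"]);t=np.array(c["t"]);K=np.array(c["intrinsics"])
def pr(X):
    u=K@(R@np.array(X)+t);return u[:2]/u[2]
s=bot.sense();T=Q.from_rotvec(s["ee_rot"]).as_matrix();p=s["eef_pos"]
for a in(-60,-40,-30,0,8): print(a,(pr(p+T@[0,0,a])-[180,170])*5, (pr(p+T@[-11,0,a])-[180,170])*5)
im=vision.capture("top");cv2.imwrite("pics/t3.png",cv2.resize(im[170:290,180:340],(800,600),interpolation=cv2.INTER_CUBIC))
```

```text
-60 [289.2 320.2] [285.7 301.6]
-40 [285.5 286. ] [282.1 267.4]
-30 [283.8 269.2] [280.4 250.7]
0 [278.6 220.7] [275.2 202.2]
8 [277.3 208.1] [273.9 189.7]
```

View pics/t3.png

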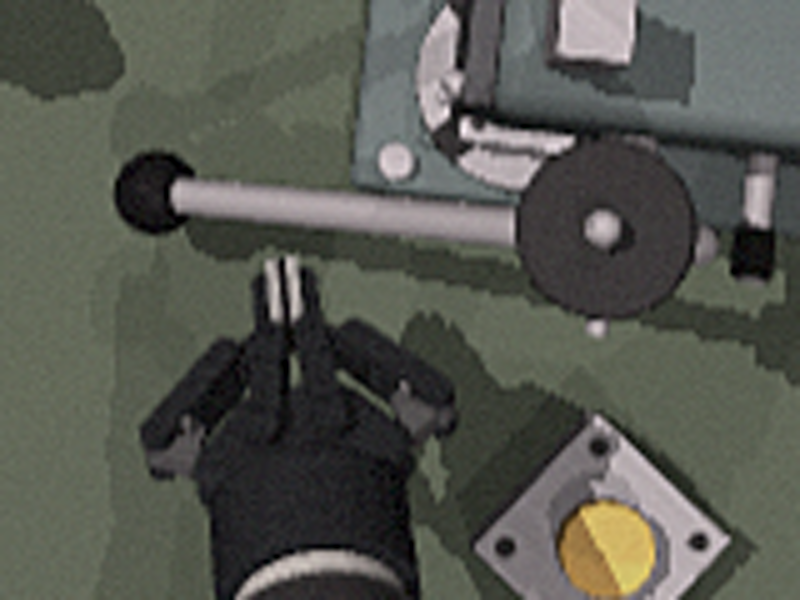

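The top view shows the ball at (155,192), the bar edge about row 185, and the fingertips at (283,257), just short of the bar. Both cameras put the real fingertips about 30 mm behind the reported TCP, so I have to aim about 38 mm further along the tool. I'll go down and then forward again.

Request:
send_rows(
  commands=[
    {"linear": [0.0113,0,0.01],"roll": 0},
    {"linear": [0.0113,0,0.01],"roll": 0},
    {"linear": [0.0113,0,0.01],"roll": 0},
    {"linear": [0.0113,0,0.01],"roll": 0},
  ],
)

```text
time_s: 13.0
eef_pos: [523.0, 89.3, 27.5]
ee_rot: [-0.196, 2.368, 0.053]
wrist_force: [-0.1, 0.1, 0.6]
width: 0.004
gripper_force: 0.0
```

Request:
send_rows(
  commands=[
    {"linear": [-0.0065,-0.0005,0.008],"roll": 0},
    {"linear": [-0.0065,-0.0005,0.008],"roll": 0},
    {"linear": [-0.0065,-0.0005,0.008],"roll": 0},
    {"linear": [-0.0065,-0.0005,0.008],"roll": 0},
    {"linear": [0,0,0],"roll": 0},
  ],
)

```text
time_s: 13.5
eef_pos: [564.5, 93.7, 23.2]
ee_rot: [-0.196, 2.368, 0.053]
wrist_force: [0.1, -0.1, -0.6]
width: -0.001
gripper_force: 0.0
```

Run:
```python
from h import *
import cv2
show()
im=vision.capture("scene");cv2.imwrite("pics/s4.png",cv2.resize(im[110:230,200:360],(800,600),interpolation=cv2.INTER_CUBIC))
```

```text
time_s 13.5
joint_positions [-0.018 -0.595 -1.031  0.374  0.108 -0.14 ]
eef_pos [564.48   93.716  23.173]
wrist_force [ 0.148 -0.121 -0.65 ]
[[-0.71  -0.157  0.687]
 [-0.126  0.987  0.095]
 [-0.693 -0.019 -0.721]]
```

View pics/s4.png

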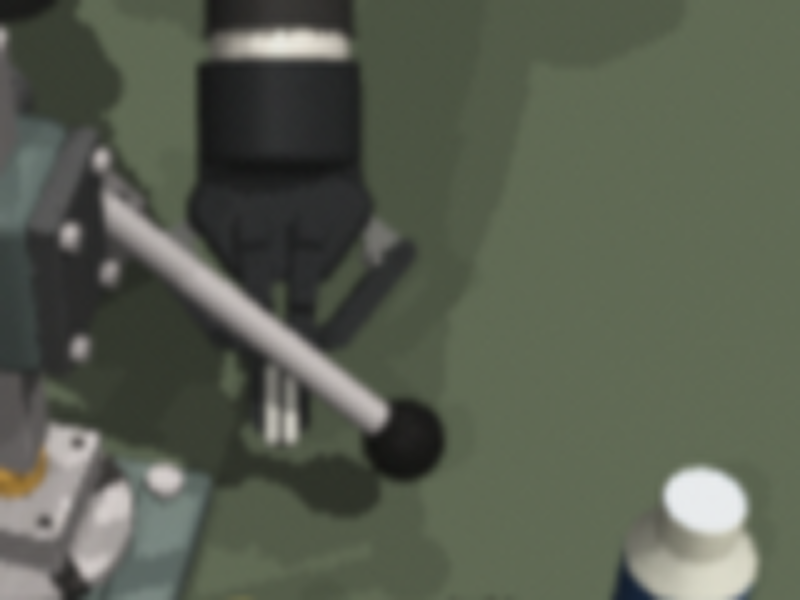

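The shut fingertips are now below and past the bar, with the tips at (282,442) and the bar crossing above them around row 340. I'll pull back 11 mm, then rise to contact.

Request:
send_rows(
  commands=[
    {"linear": [0.001,0.0005,-0.0045],"roll": 0},
    {"linear": [0.001,0.0005,-0.0045],"roll": 0},
    {"linear": [0.001,0.0005,-0.0045],"roll": 0},
  ],
)

```text
time_s: 13.85
eef_pos: [551.7, 93.5, 31.1]
ee_rot: [-0.196, 2.368, 0.053]
wrist_force: [0.8, 0.0, -0.3]
width: -0.004
gripper_force: 0.0
```

Request:
send_rows(
  commands=[
    {"linear": [-0.0021,0,-0.0022],"roll": 0},
    {"linear": [-0.0021,0,-0.0022],"roll": 0},
    {"linear": [-0.0021,0,-0.0022],"roll": 0},
  ],
)

```text
time_s: 14.15
eef_pos: [552.5, 93.7, 40.8]
ee_rot: [-0.196, 2.367, 0.053]
wrist_force: [-0.0, -0.7, 0.9]
width: -0.002
gripper_force: 0.0
```

Request:
send_rows(
  commands=[
    {"linear": [-0.0021,0,-0.0022],"roll": 0},
    {"linear": [-0.0021,0,-0.0022],"roll": 0},
    {"linear": [0,0,0],"roll": 0},
  ],
)

```text
time_s: 14.45
eef_pos: [552.7, 93.8, 47.0]
ee_rot: [-0.196, 2.367, 0.053]
wrist_force: [0.3, -0.2, 0.9]
width: 0.001
gripper_force: 0.0
```

Request:
send_rows(
  commands=[
    {"linear": [-0.0021,0,-0.0022],"roll": 0},
    {"linear": [-0.0021,0,-0.0022],"roll": 0},
  ],
)

```text
time_s: 14.65
eef_pos: [551.8, 93.9, 51.7]
ee_rot: [-0.196, 2.369, 0.053]
wrist_force: [-0.4, 0.4, -2.2]
width: 0.003
gripper_force: 1.0
```

Request:
send_rows(
  commands=[
    {"linear": [-0.0021,0,-0.0022],"roll": 0},
    {"linear": [-0.0021,0,-0.0022],"roll": 0},
  ],
)

```text
time_s: 14.85
eef_pos: [550.2, 93.6, 55.4]
ee_rot: [-0.195, 2.373, 0.052]
wrist_force: [-1.3, -1.1, -3.7]
width: 0.001
gripper_force: 1.8
```

Request:
send_rows(
  commands=[
    {"linear": [-0.0041,0.0031,-0.003],"roll": 0},
    {"linear": [-0.0041,0.0031,-0.003],"roll": 0},
    {"linear": [-0.0041,0.0031,-0.003],"roll": 0},
    {"linear": [-0.0041,0.0031,-0.003],"roll": 0},
    {"linear": [-0.0041,0.0031,-0.003],"roll": 0},
  ],
)

```text
time_s: 15.35
eef_pos: [552.3, 111.9, 81.2]
ee_rot: [-0.198, 2.372, 0.056]
wrist_force: [-5.7, 1.5, -5.8]
width: -0.005
gripper_force: 3.5
```

Request:
send_rows(
  commands=[
    {"linear": [-0.0042,0.0022,-0.0035],"roll": 0},
    {"linear": [-0.0042,0.0022,-0.0035],"roll": 0},
    {"linear": [-0.0042,0.0022,-0.0035],"roll": 0},
    {"linear": [-0.0042,0.0022,-0.0035],"roll": 0},
    {"linear": [-0.0042,0.0022,-0.0035],"roll": 0},
  ],
)

```text
time_s: 15.85
eef_pos: [553.8, 123.9, 109.1]
ee_rot: [-0.199, 2.37, 0.056]
wrist_force: [-7.2, 0.5, -4.0]
width: -0.002
gripper_force: 3.6
```

Run:
```python
from h import *
import cv2
show()
im=vision.capture("scene");cv2.imwrite("pics/s5.png",cv2.resize(im[50:230,140:380],(800,600),interpolation=cv2.INTER_CUBIC))
```

```text
time_s 15.85
joint_positions [ 0.072 -0.709 -0.912  0.605  0.048 -0.075]
eef_pos [553.847 123.857 109.146]
wrist_force [-7.222  0.484 -4.029]
[[-0.711 -0.16   0.685]
 [-0.127  0.987  0.098]
 [-0.691 -0.017 -0.722]]
```

View pics/s5.png

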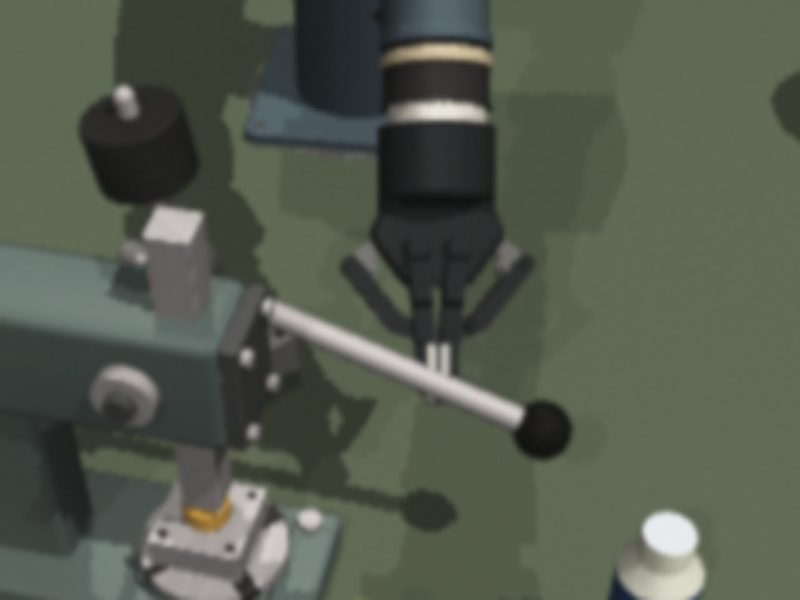

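The lever is rising: the bar is now at about 0.35 below level, resting on the pads with the tips showing just past it at (435,395). I'll keep following the arc, moving slightly further forward.

Request:
send_rows(
  commands=[
    {"linear": [-0.0045,0.0012,-0.0034],"roll": 0},
    {"linear": [-0.0045,0.0012,-0.0034],"roll": 0},
    {"linear": [-0.0045,0.0012,-0.0034],"roll": 0},
    {"linear": [-0.0045,0.0012,-0.0034],"roll": 0},
    {"linear": [-0.0045,0.0012,-0.0034],"roll": 0},
  ],
)

```text
time_s: 16.4
eef_pos: [555.6, 130.8, 134.9]
ee_rot: [-0.199, 2.375, 0.056]
wrist_force: [-13.6, 0.1, -3.9]
width: -0.001
gripper_force: 6.0
```

Request:
send_rows(
  commands=[
    {"linear": [-0.0043,0.0003,-0.004],"roll": 0},
    {"linear": [-0.0043,0.0003,-0.004],"roll": 0},
    {"linear": [-0.0043,0.0003,-0.004],"roll": 0},
    {"linear": [-0.0043,0.0003,-0.004],"roll": 0},
    {"linear": [-0.0043,0.0003,-0.004],"roll": 0},
  ],
)

```text
time_s: 16.9
eef_pos: [557.7, 133.0, 165.7]
ee_rot: [-0.198, 2.372, 0.056]
wrist_force: [-12.6, -0.4, -1.9]
width: -0.004
gripper_force: 5.2
```

```bash
python3 -c "from h import *;show()"
```

```text
time_s 16.9
joint_positions [ 0.1   -0.705 -0.796  0.718  0.029 -0.055]
eef_pos [557.665 132.972 165.656]
wrist_force [-12.615  -0.368  -1.901]
[[-0.713 -0.159  0.683]
 [-0.127  0.987  0.097]
 [-0.69  -0.017 -0.724]]
```

Request:
send_rows(
  commands=[
    {"linear": [-0.0036,-0.0007,-0.0047],"roll": 0},
    {"linear": [-0.0036,-0.0007,-0.0047],"roll": 0},
    {"linear": [-0.0036,-0.0007,-0.0047],"roll": 0},
    {"linear": [-0.0038,-0.0007,-0.0044],"roll": 0},
    {"linear": [-0.0039,-0.0007,-0.0044],"roll": 0},
  ],
)

```text
time_s: 17.4
eef_pos: [558.1, 129.4, 199.3]
ee_rot: [-0.197, 2.364, 0.055]
wrist_force: [-5.5, 0.3, -1.3]
width: 0.001
gripper_force: 2.5
```

Request:
send_rows(
  commands=[
    {"linear": [-0.0036,-0.0017,-0.0044],"roll": 0},
    {"linear": [-0.0036,-0.0017,-0.0044],"roll": 0},
    {"linear": [-0.0036,-0.0017,-0.0044],"roll": 0},
    {"linear": [-0.0036,-0.0017,-0.0044],"roll": 0},
    {"linear": [-0.0036,-0.0017,-0.0044],"roll": 0},
  ],
)

```text
time_s: 17.9
eef_pos: [558.0, 120.4, 228.6]
ee_rot: [-0.196, 2.362, 0.053]
wrist_force: [-1.0, 0.5, 0.1]
width: -0.001
gripper_force: 0.6
```

Run:
```python
from h import *
import cv2
show()
im=vision.capture("scene");cv2.imwrite("pics/s6.png",cv2.resize(im[30:210,140:380],(800,600),interpolation=cv2.INTER_CUBIC))
```

```text
time_s 17.9
joint_positions [ 0.064 -0.723 -0.686  0.837  0.051 -0.081]
eef_pos [557.963 120.352 228.582]
wrist_force [-0.979  0.495  0.052]
[[-0.706 -0.157  0.691]
 [-0.126  0.987  0.096]
 [-0.697 -0.019 -0.717]]
```

View pics/s6.png

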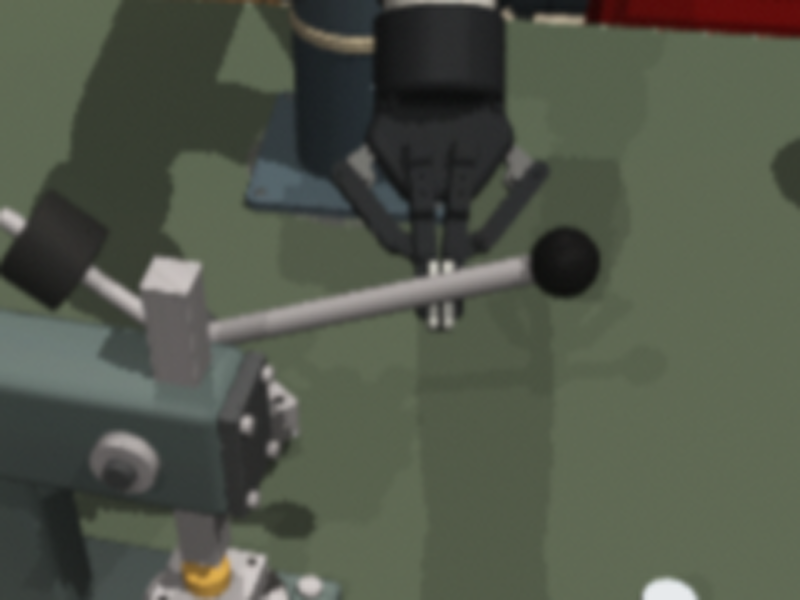

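The bar is now well above level, with the ball at (565,262) and the tips under it at (440,325), and the load is nearly gone. I'll continue past the balance point.

Request:
send_rows(
  commands=[
    {"linear": [-0.0032,-0.0027,-0.0042],"roll": 0},
    {"linear": [-0.0032,-0.0027,-0.0042],"roll": 0},
    {"linear": [-0.0032,-0.0027,-0.0042],"roll": 0},
    {"linear": [-0.0032,-0.0027,-0.0042],"roll": 0},
    {"linear": [-0.0032,-0.0027,-0.0042],"roll": 0},
  ],
)

```text
time_s: 18.45
eef_pos: [555.8, 106.5, 251.8]
ee_rot: [-0.196, 2.367, 0.053]
wrist_force: [-0.8, 1.4, 0.1]
width: 0.003
gripper_force: 0.0
```

Request:
send_rows(
  commands=[
    {"linear": [-0.0027,-0.0035,-0.004],"roll": 0},
    {"linear": [-0.0027,-0.0035,-0.004],"roll": 0},
    {"linear": [-0.0027,-0.0035,-0.004],"roll": 0},
    {"linear": [-0.0027,-0.0035,-0.004],"roll": 0},
    {"linear": [-0.0027,-0.0035,-0.004],"roll": 0},
  ],
)

```text
time_s: 18.95
eef_pos: [554.2, 89.1, 275.7]
ee_rot: [-0.196, 2.368, 0.053]
wrist_force: [-0.1, -0.6, 0.2]
width: -0.002
gripper_force: 0.0
```

Run:
```python
from h import *
import cv2
show()
im=vision.capture("scene");cv2.imwrite("pics/s7.png",cv2.resize(im[0:180,120:360],(800,600),interpolation=cv2.INTER_CUBIC))
```

```text
time_s 18.95
joint_positions [-0.033 -0.729 -0.59   0.95   0.118 -0.151]
eef_pos [554.208  89.061 275.706]
wrist_force [-0.103 -0.63   0.156]
[[-0.71  -0.157  0.687]
 [-0.126  0.987  0.095]
 [-0.693 -0.019 -0.72 ]]
```

View pics/s7.png

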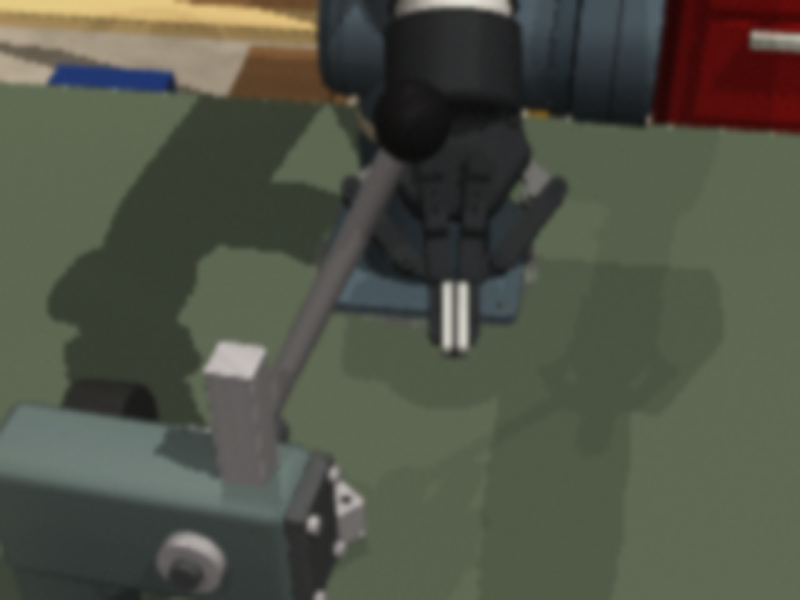

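The lever has swung up on its own: the ball is at (412,118), the counterweight is down behind the head, and the fingers are free at (455,350). I'll move away to the left.

Request:
send_rows(
  commands=[
    {"linear": [0.004,0.02,-0.005],"roll": 0},
    {"linear": [0.004,0.025,-0.005],"roll": 0},
    {"linear": [0.004,0.025,-0.005],"roll": 0},
    {"linear": [0.002,0.02,-0.003],"roll": 0},
    {"linear": [0,0.005,0],"roll": 0},
  ],
)

```text
time_s: 19.5
eef_pos: [516.4, 181.6, 277.1]
ee_rot: [-0.2, 2.367, 0.055]
wrist_force: [-0.3, -0.3, 0.1]
width: 0.004
gripper_force: 0.0
```

Request:
send_rows(
  commands=[
    {"linear": [0,0,0],"roll": 0},
    {"linear": [0,0,0],"roll": 0},
    {"linear": [0,0,0],"roll": 0},
    {"linear": [0,0,0],"roll": 0},
    {"linear": [0,0,0],"roll": 0},
  ],
)

```text
time_s: 20.0
eef_pos: [517.3, 179.0, 276.8]
ee_rot: [-0.194, 2.368, 0.052]
wrist_force: [-0.3, 0.7, -0.3]
width: 0.003
gripper_force: 0.0
```

Run:
```python
from h import *
import cv2
show()
c=vision.camera_info("scene");R=np.array(c["R"]);t=np.array(c["t"]);K=np.array(c["intrinsics"])
for th in(1.7,1.83):
    f=th-.7;X=np.array([523+.093*245*np.cos(f),-39.8+.996*245*np.cos(f),210+245*np.sin(f)])
    u=K@(R@X+t);print(th,u[:2]/u[2])
a=vision.capture("scene").astype(int);i=a
m=(i.max(2)<45).astype(np.uint8)[0:80,200:300]
n,l,s,ce=cv2.connectedComponentsWithStats(m);print([(s[k].tolist(),(ce[k]+[200,0]).round(1).tolist()) for k in range(1,n) if s[k][4]>40])
o=cv2.resize(cv2.imread("pics/scene0.png"),(512,384),interpolation=cv2.INTER_AREA).astype(int)
d=np.abs(i-o).max(2)
for nm,(x,y) in dict(insert=(202,208),drift=(248,250),can1=(333,235),can2=(380,270),box=(152,265)).items():
    print(nm,d[y-14:y+14,x-14:x+14].mean().round(1))
```

```text
time_s 20.0
joint_positions [ 0.268 -0.747 -0.597  0.959 -0.091  0.068]
eef_pos [517.322 178.976 276.807]
wrist_force [-0.264  0.747 -0.305]
[[-0.71  -0.155  0.687]
 [-0.125  0.988  0.094]
 [-0.693 -0.019 -0.72 ]]
1.7 [260.626  46.621]
1.83 [243.849  35.733]
[([61, 0, 39, 80, 1100], [288.7, 33.0]), ([18, 9, 38, 71, 1025], [237.0, 41.1])]
insert 17.3
drift 1.3
can1 2.3
can2 1.1
box 1.0
```

```bash
python3 -c "
from cell import bot
print(bot.finish_job())"
```

```text
the job is handed in; nothing more can be done
None
```

The press lever is up against its stop: the ball sits where the 1.83 rad stop should put it, the arm is clear with near-zero wrist force, and the job is handed in at about 20 s. The drift, cans and box look unmoved in the images; I did not separately confirm that the insert stayed put, because that image patch changed when the ram rose.

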